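# Lift a hot crisper tray off the grill rack with a turner and hold it level

## Task

The dark crisper tray on the wire grill rack is too hot to touch: pick up the turner by its orange handle, slide its blade in under the tray through an open end of the rack until it is well under the middle of the tray, and lift the tray straight up off the rack. Finish while still holding the turner, with the tray lying level and still on its blade at least 5 cm above where it sat and nothing else carrying it, so that I can wipe the rack. Never touch the tray with the gripper or arm, do not drop it, and leave the other things on the shelf where they are.

Things in the scene. Friction and masses are not known exactly. Their poses are not given: they have to be found in the camera images.
- turner_grip (a point): Where to hold the turner: middle of its orange handle's height and width, 30 mm behind the handle's front end. Axes: x from handle to blade, y across, z up. The handle is level, 130 mm long (x from +30 to -100 mm here), 20 mm wide (y), 24 mm high. At the start this point is 45 mm above the surface. The load hangs ahead of the grip: hold firmly, 60 N or more.
- turner_blade (a point): Centre of the turner's steel blade, mid-thickness. Blade 130 mm long (x), 80 mm wide (y), 3 mm thick, flat. It lies 125 mm ahead of (+x) and 43.5 mm below turner_grip. Same axes as the turner.
- turner: The turner, one rigid cranked piece, 130 g, starting with its blade flat on the surface; a steel neck 10 mm thick slopes from the blade's rear edge up and back to the handle's front end. Origin: centre of the blade's underside, 45 mm below and 125 mm ahead (+x) of turner_grip, same axes.
- tray: Dark grey rectangular crisper tray, 150 mm (its x) by 120 mm (its y), 14 mm high, with a shallow rim, flat underside, about 90 g (some 30 % either way). Origin at the centre of its underside, z up. It rests loose across both rails of the grill rack, close to the rack's middle, sides nearly parallel to the rack's.
- grill_rack: Fixed steel wire rack; origin at its centre on the surface, z up. Two rails along its y at x = +-60 mm, 8 mm thick, tops at 70 mm; their ends at y = +-80 mm turn up to 84 mm. Below the tray the space between the rails (112 mm clear, 12 to 70 mm above the surface) is open at both y ends, so a blade can pass along y. It stands left or right, the turner on the other side.
- colander: Purple plastic colander, 216 mm across (264 mm over its handles), 90 mm high, loose; origin under its centre. Leave alone.
- sugar_bowl: White ceramic sugar bowl, 100 mm across, 70 mm high, loose; origin under its centre. Leave alone.
- sugar_cover: Blue ceramic cover with a knob lying on the sugar bowl, 104 mm across, top 104 mm above the surface; origin under its centre. Leave alone.
- egg_timer: Chrome egg timer with a dial, 68 mm across, 48 mm high, loose; origin under its centre. Leave alone.
- mug: Blue ceramic mug, 80 mm across without its handle, 90 mm high, loose; origin under its centre. Leave alone.
- jar: Amber glass jar with a white cap, 64 mm across, 100 mm high, loose; origin under its centre. Leave alone.
Things that resemble listed ones, but are neither listed nor needed, are in the scene too. What is shaped like the tray but green or purple is not meant.

How it is judged:
On the way, in this order (a step that is already met when the one before it is completed fails the run):
1. the turner is held in the gripper, clear of the surface (contact force between the fingers and turner above 1 N and height (world z) of turner_blade above 0.02 m), for 0.2 s.
2. the blade is under the middle of the tray while the tray still rests on the rack (x of turner_blade in the frame of tray between -0.04 and 0.04 m and y of turner_blade in the frame of tray between -0.045 and 0.045 m and z of turner_blade in the frame of tray between -0.06 and 0 m and contact force between tray and grill_rack above 0.2 N), for 0.1 s.
At the end, for the whole second after the job is handed in: The gripper holds the turner with the tray resting on its blade (centres within 45 mm each way), at least 48 mm above its place on the rack, tilted under 10 degrees, slower than 20 mm/s and 0.1 rad/s, tray and turner clear of the rack, tray untouched by the robot (height (world z) of tray above 0.118 m and angle between tray's own z axis and vertical below 0.17 rad and linear speed of tray below 0.02 m/s and angular speed of tray below 0.1 rad/s and contact force between tray and turner above 0.3 N and contact force between each of tray, turner and grill_rack below 0.05 N and contact force between tray and the fingers below 0.05 N and contact force between tray and the arm below 0.05 N and contact force between the fingers and turner above 1 N and x of turner_blade in the frame of tray between -0.045 and 0.045 m and y of turner_blade in the frame of tray between -0.05 and 0.05 m); the arm keeps its last pose, push and grip.
It fails at once if the gripper or arm touches the hot tray (contact force between any of the fingers, the arm and tray above 0.5 N).
It fails at once if the tray falls off the rack or the turner (height (world z) of tray below 0.055 m).
It fails at once if a bystander is disturbed (moved more than 25 mm) (distance of any of colander, sugar_bowl, sugar_cover, egg_timer, mug, jar from where it was at the start of the episode above 0.025 m).
It also fails if it takes over 54 s, if anything falls off the work surface, if the arm or the gripper's body presses on something with over 40 N, if the wrist force passes 120 N, or if a joint passes its speed limit or range.

## Robot

A 7-joint arm with a two-finger parallel gripper is mounted at the origin on the work surface. World frame = base frame: x ahead of the robot, y to its left, z up, the work surface at z = 0. Lengths are in m, angles in rad, forces in N, time in s.
With the tool pointing down it reaches from about 0.425 to 0.925 m from the base axis. Payload 6.8 kg.
Tool frame: the origin (TCP) lies between the finger pads; the fingertips stand r.tip_reach ahead of it and the grasp point (between the pads) lies 11 mm behind it (r.tip_reach is the distance from the TCP to the fingertips, in m); z points along the fingers, y is the direction in which the jaws open and shut (so a half turn about z gives the same grasp; the last joint's range is limited). The gripper opens to 85 mm and grips with 20 to 120 N. Pads are 22 mm wide; open, the fingers measure 114 mm over their backs; the gripper's body (76 mm by 85 mm) begins 54 mm behind the grasp point. The pads swing forward as they close: fully open they stand 13 mm farther back than shut.
Start: joints at [-1.452, 0.477, 0.022, 1.555, -0.011, 1.109, -0.083], TCP at [0.152, 0.658, 0.239] pointing down, gripper open.
Joint ranges: [-2.96, 2.96], [-0.34, 2.1], [-1.41, 1.46], [0.24, 2.44], [-1.37, 4.51], [0.17, 1.92], [-2.96, 2.96]. Speed limits (rad/s): [2.39, 2.39, 3.14, 3.14, 3.14, 3.14, 3.14].

## Interface

Orientations are given as a rotation vector (axis times angle).
In Python, from bench import r, eyes, spotter gives the robot as it stands.
- The arm moves only by the tool carry_out, never from a script. Its argument "series" is text: rows parted by semicolons, each of 5 numbers parted by spaces: the shift along the tool's x, y, z in cm, then the turn about the tool's z in rad, then the opening, from 0 (shut) to 1 (fully open). In form: x y z yaw gripper; .... A call has 1 to 8 rows; each row shifts and turns the commanded pose from where the row before left it, along the tool's axes as they then stand; what a row does not reach is not made up. A row lasts 1/8 s, in which the tool goes at most 62.5 mm and 10.7 degrees, less where a joint would pass 70% of its speed; a pose out of reach is approached as far as the arm can. A call with a gripper value outside its range is refused whole. The fingers move at their own pace and stop on an object; "grip_force" is the grip in N (left out, the last holds). Time passes only in rows, so rows that do not move let the fingers close. It gives the time, the measured TCP pose, the force and the opening at its end, in the units of the state.
- r.get_obs(): the state, without advancing time (a new reading comes with each control period).
- eyes.grab_frame(name): name is "side" or "top" or "wrist"; returns a dict with "color" (400x640x3 uint8, blue, green, red), "intrinsics" (3x3 intrinsics, pixels), "D" ([k1, k2, p1, p2, k3] as OpenCV has them; the pictures are not rectified), "R" (3x3) and "t" (3): a world point X has camera coordinates R X + t; the wrist camera has in their place "T_tool_cam" (4x4, takes a point from camera to tool coordinates, whose origin is the TCP and whose axes are the flange's). Camera axes: x right, y down, z forward; pixel columns grow to the right and rows downward; lengths in m; the calibration is good to about 2 mm. A picture is of the moment at which its call begins: read the wrist's pose just before it. There is no depth.
- r.hand_in(): hands the job in, once; it reports no verdict.
Trained networks look in a picture, given as the dict that the camera call returned (one of the last four; its "shot" number tells which), for a name from the list of things; names that differ only in an ending like _2 or _b are one class to them, and where a whole thing is asked for, a point or a joint stands for the part that bears it (a point fixed in the world has none). Each returns a list of dicts, best first, with "confidence" (0 to 1); they miss things now and then, are a little off and sometimes report something else, mostly with a low value. They report only what shows in the picture. A call takes as long as a camera call. They do not tell look-alikes from the thing itself.
- spotter.search_frame(picture, query): "uv" ([column, row] in pixels, amid what is visible of it).
- spotter.trace(picture, query): "pixels" (400x640 bool, what is visible of it) and "uv" ([column, row] in pixels, amid what is visible of it).
- spotter.mark_of(picture, query): "uv" ([column, row] in pixels: a listed point, or the origin of a listed thing).
The state is a dict: "clock": time; "joints": joint angles; "qvel": joint speeds; "tau": joint torques, N m; "tcp_pos": TCP position; "orientation": TCP orientation; "contact_force": force on the tool from outside, world axes, zero at the start; "moment": the same for the moment, N m; "grip_width": finger opening in m.
Only numpy, scipy, OpenCV 4.12 (cv2) and the standard library are available. Lean on these libraries where they do the work, as an engineer would, in place of code of your own. Each camera call takes 0.05 s, during which the arm holds its last target.

## Working session

There is one attempt and no reset: what is moved stays moved. The work goes in short steps, Python scripts to look and compute and a tool call to move; the robot and the scene stay as the last step left them, time stands still between calls to the robot, and variables do not carry over. Pictures are saved under pics/ and viewed, and the job is handed in when it is done.

Besides the shell and the picture viewer there is one more tool, called after "Call:" as a command line: name --argument value ..., lists and objects as JSON in quotes. carry_out: Moves the arm, as the interface text tells. Its arguments: {"type":"object","properties":{"series":{"type":"string"},"grip_force":{"type":"number"}},"required":["series"]}

```bash
ls; mkdir -p pics
python3 - <<'E'
from bench import r, eyes, spotter
import cv2,numpy as np
o=r.get_obs(); print({k:np.round(v,3) for k,v in o.items()}, r.tip_reach)
for n in ("side","top","wrist"):
    f=eyes.grab_frame(n); cv2.imwrite(f"pics/{n}0.png",f["color"])
    if n!="wrist": print(n,f["R"],f["t"],f["intrinsics"],f["D"])
    else: print(f["T_tool_cam"],f["intrinsics"])
    for q in ("turner_grip","turner_blade","tray","grill_rack","colander","sugar_bowl","egg_timer","mug","jar"):
        print(n,q,[(np.round(d["uv"]),round(d["confidence"],2)) for d in spotter.mark_of(f,q)][:4])
E
```

```text
pics
{'clock': np.float64(0.0), 'joints': array([-1.452,  0.478,  0.022,  1.556, -0.012,  1.109, -0.083]), 'qvel': array([ 0.001, -0.   ,  0.001, -0.   , -0.   ,  0.001, -0.001]), 'tau': array([ 0.0000e+00, -5.9646e+01,  1.6080e+00, -2.8120e+01,  1.2000e-02,
        9.0000e-03, -0.0000e+00]), 'tcp_pos': array([0.152, 0.657, 0.238]), 'orientation': array([-3.560e-01, -3.121e+00,  3.000e-03]), 'contact_force': array([ 0.001, -0.141,  0.023]), 'moment': array([ 0.005, -0.017,  0.007]), 'grip_width': np.float64(0.085)} 0.008
side [[ 0.8561241  -0.51674798  0.00480227]
 [-0.33416744 -0.56067382 -0.75761269]
 [ 0.39418733  0.64700571 -0.65268672]] [-0.46545625  0.23437603  1.34702226] [[468.50872722   0.         325.06299785]
 [  0.         468.50872722 193.64218951]
 [  0.           0.           1.        ]] [-0.10258706  0.          0.          0.          0.        ]
side turner_grip [(array([280., 174.]), 0.72)]
side turner_blade [(array([309., 172.]), 0.8)]
side tray [(array([308., 310.]), 0.88), (array([284., 252.]), 0.75), (array([360., 226.]), 0.69), (array([384., 351.]), 0.29)]
si
[... 990 characters left out ...]
247.]), 0.7)]
top mug [(array([162., 272.]), 0.6)]
top jar [(array([244., 132.]), 0.74), (array([160., 271.]), 0.25)]
[[ 9.56307447e-04 -9.53424592e-01 -3.01629959e-01  7.68838566e-02]
 [ 9.99998789e-01  5.41466648e-04  1.45893555e-03  6.05413363e-05]
 [-1.22766247e-03 -3.01630989e-01  9.53423956e-01 -1.35165176e-01]
 [ 0.00000000e+00  0.00000000e+00  0.00000000e+00  1.00000000e+00]] [[297.38388968   0.         317.22275718]
 [  0.         297.38388968 199.05263849]
 [  0.           0.           1.        ]]
wrist turner_grip []
wrist turner_blade []
wrist tray []
wrist grill_rack []
wrist colander []
wrist sugar_bowl []
wrist egg_timer []
wrist mug [(array([209., 323.]), 0.72)]
wrist jar []
```

View pics/side0.png

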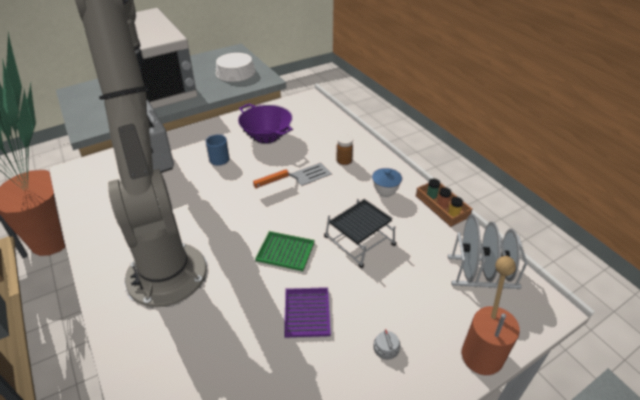

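View pics/top0.png

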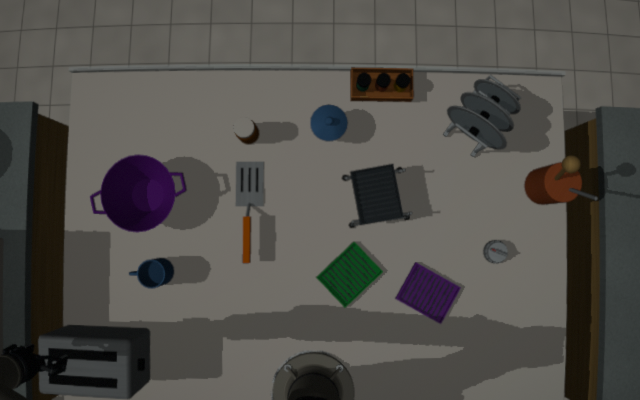

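View pics/wrist0.png

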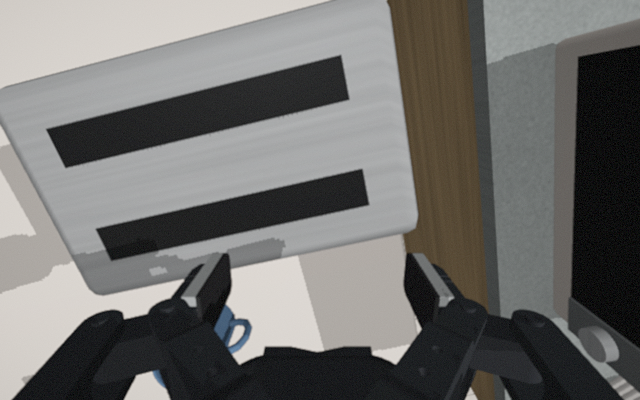

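The dark tray sits on the rack at about (376,195) in the top view. The rails run roughly left to right, and the turner is on the left at about (248,210). The green and purple trays are decoys. Next I'll measure precisely.

```bash
cat > h.py <<'E'
import numpy as np, cv2
from scipy.spatial.transform import Rotation as Ro
def unproj(f,uv,z,obs=None):
    uv=np.asarray(uv,float).reshape(-1,1,2)
    n=cv2.undistortPoints(uv,f["intrinsics"],np.array(f["D"],float)).reshape(-1,2)
    d=np.c_[n,np.ones(len(n))]
    if "R" in f: R=np.array(f["R"]);c=-R.T@f["t"];w=d@R
    else:
        Rt=Ro.from_rotvec(obs["orientation"]).as_matrix();T=f["T_tool_cam"]
        w=d@(Rt@T[:3,:3]).T;c=Rt@T[:3,3]+obs["tcp_pos"]
    return c+w*((z-c[2])/w[:,2])[:,None]
def proj(f,P,obs=None):
    P=np.asarray(P,float).reshape(-1,3)
    if "R" in f: R=np.array(f["R"]);t=np.array(f["t"])
    else:
        Rt=Ro.from_rotvec(obs["orientation"]).as_matrix();T=f["T_tool_cam"]
        A=Rt@T[:3,:3];c=Rt@T[:3,3]+obs["tcp_pos"];R=A.T;t=-A.T@c
    return cv2.projectPoints(P,cv2.Rodrigues(R)[0],t,f["intrinsics"],np.array(f["D"],float))[0].reshape(-1,2)
E
python3 - <<'E'
from bench import r, eyes, spotter
from h import *
for n in ("top","side"):
    f=eyes.grab_frame(n)
    for q,z in (("turner_grip",.045),("turner_blade",.0015),("tray",.07)):
        for d in spotter.mark_of(f,q): print(n,q,np.round(unproj(f,d["uv"],z)[0],3),round(d["confidence"],2))
    for q in ("turner","tray","grill_rack"):
        for i,d in enumerate(spotter.trace(f,q)):
            m=np.asarray(d["pixels"]).astype(np.uint8);print(n,q,np.round(d["uv"]),d["confidence"],m.sum())
            z={"turner":.03,"tray":.084,"grill_rack":.08}[q]
            c=max(cv2.findContours(m,0,1)[0],key=cv2.contourArea).reshape(-1,2)
            P=unproj(f,c,z)[:,:2]
            print("   rect",cv2.minAreaRect((P*1000).astype(np.float32)))
    c=f["color"]
    if n=="top":
        cv2.imwrite("pics/t1.png",cv2.resize(c[110:280,200:440],None,fx=3.3,fy=3.3,interpolation=cv2.INTER_CUBIC))
    else:
        cv2.imwrite("pics/s1.png",cv2.resize(c[130:290,230:430],None,fx=3.6,fy=3.6,interpolation=cv2.INTER_CUBIC))
    # orange handle
    hsv=cv2.cvtColor(c,cv2.COLOR_BGR2HSV); m=cv2.inRange(hsv,(5,170,90),(18,255,255))
    x0,y0,x1,y1=(225,200,270,275) if n=="top" else (245,160,300,195)
    k=np.zeros_like(m);k[y0:y1,x0:x1]=m[y0:y1,x0:x1]
    ys,xs=np.nonzero(k);P=unproj(f,np.c_[xs,ys],.055)[:,:2]
    print(n,"handle",len(xs),cv2.minAreaRect((P*1000).astype(np.float32)),P.mean(0))
E
```

```text
top turner_grip [0.481 0.191 0.045] 0.88
top turner_grip [0.595 0.188 0.045] 0.16
top turner_blade [0.589 0.188 0.002] 0.75
top tray [ 0.568 -0.167  0.07 ] 0.89
top tray [ 0.757 -0.032  0.07 ] 0.64
top tray [ 0.358 -0.089  0.07 ] 0.61
top tray [ 0.296 -0.303  0.07 ] 0.61
top turner [246. 192.] 0.87 1702
   rect ((517.7876586914062, 182.34873962402344), (287.2396240234375, 78.62428283691406), 2.7245101928710938)
top tray [427. 291.] 0.89 2176
   rect ((298.631591796875, -309.7732238769531), (146.2234344482422, 115.18006134033203), 61.535057067871094)
top tray [349. 272.] 0.82 2306
   rect ((348.6586608886719, -95.07037353515625), (119.39080810546875, 144.86041259765625), 44.25273895263672)
top tray [376. 194.] 0.71 2343
   rect ((566.2874755859375, -167.553466796875), (148.42356872558594, 121.27410125732422), 11.357318878173828)
top tray [326. 124.] 0.55 1153
   rect ((761.2241821289062, -35.10564041137695), (103.36151123046875, 104.46989440917969), 0.5351080298423767)
top grill_rack [406. 215.] 0.55 128
   rect ((508.655029296875, -250.45867919921875), (15.91401481628418, 22.07015800
[... 481 characters left out ...]
.] 0.96 2292
   rect ((265.3216247558594, -372.845458984375), (149.01812744140625, 115.4617919921875), 59.354705810546875)
side tray [360. 221.] 0.69 1586
   rect ((564.9270629882812, -172.63125610351562), (161.9300537109375, 129.62771606445312), 10.851293563842773)
side tray [284. 251.] 0.63 1596
   rect ((314.3948974609375, -164.36981201171875), (122.42266082763672, 140.46926879882812), 43.919708251953125)
side grill_rack [365. 245.] 0.82 346
   rect ((597.135009765625, -259.3414001464844), (81.02234649658203, 45.241294860839844), 55.71143341064453)
side handle 135 ((435.1966247558594, 179.85919189453125), (120.04047393798828, 23.063749313354492), 0.584835946559906) [0.43799885 0.18062458]
```

View pics/t1.png

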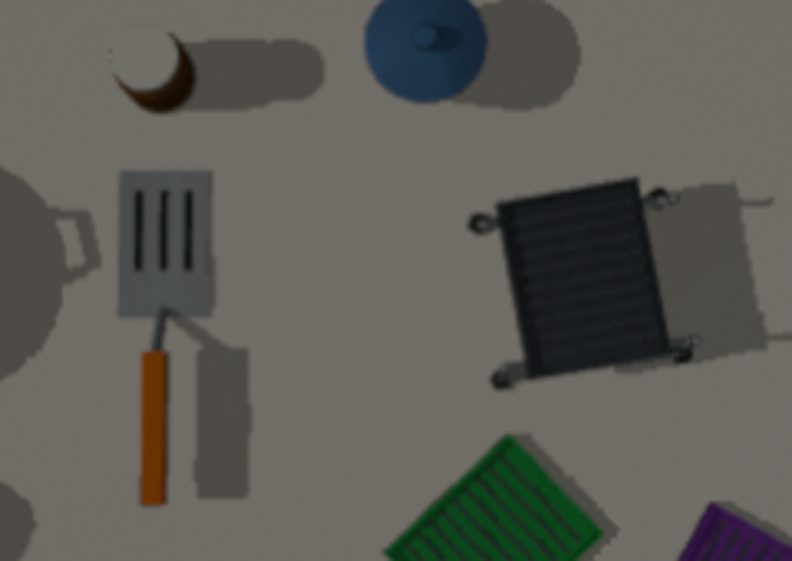

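View pics/s1.png

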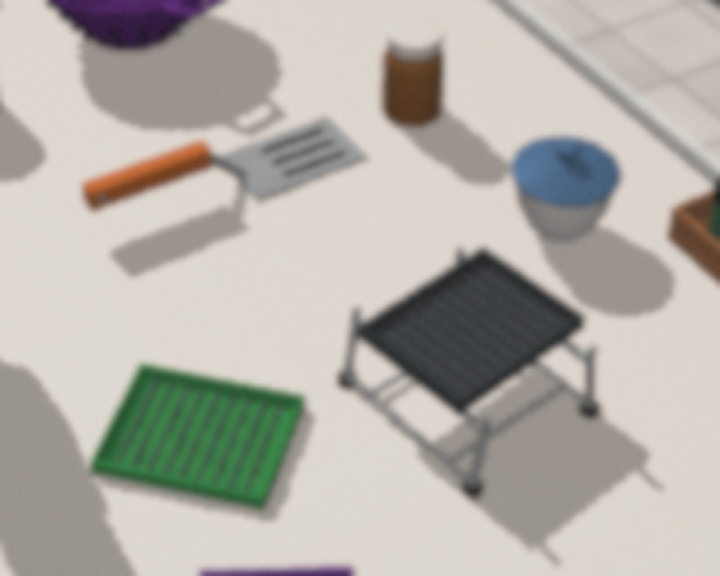

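Call:
carry_out --series "-3.5 -3.2 0 0 1;-3.5 -3.2 0 0 1;-3.5 -3.2 0 0 1;-3.5 -3.2 0 0 1;-3.5 -3.2 0 0 1;-3.5 -3.2 0 0 1;-3.5 -3.2 0 0 1;-3.5 -3.2 0 0 1" --grip_force 110

```text
clock: 3.2
tcp_pos: [0.3679, 0.344, 0.2396]
orientation: [0.355, 3.121, 0.001]
contact_force: [0.2, 0.5, 0.6]
grip_width: 0.0856
```

Call:
carry_out --series "-3.5 -3.2 0 0 1;-3.5 -3.2 0 0 1;-3.5 -3.2 0 0 1;-3.5 -3.2 0 0 1;0 0 0 -0.12 1;0 0 0 -0.12 1;0 0 0 0 1;0 0 0 0 1"

```text
clock: 4.2
tcp_pos: [0.4747, 0.1892, 0.2394]
orientation: [-0.017, 3.141, 0.0]
contact_force: [-0.5, -0.9, -0.5]
grip_width: 0.0852
```

```bash
cat > st.py <<'E'
from bench import r, eyes, spotter
from h import *
def st():
    o=r.get_obs();M=Ro.from_rotvec(o["orientation"]).as_matrix()
    print("t",round(o["clock"],2),"p",np.round(o["tcp_pos"],4),"X",np.round(M[:,0],3),"Y",np.round(M[:,1],3),"Z",np.round(M[:,2],3),"F",np.round(o["contact_force"],1),"w",round(float(o["grip_width"]),4))
    return o,M
E
python3 - <<'E'
from st import *
o,M=st()
f=eyes.grab_frame("wrist");cv2.imwrite("pics/w1.png",f["color"])
for q,z in (("turner_grip",.045),("turner_blade",.0015)):
    for d in spotter.mark_of(f,q): print(q,np.round(d["uv"]),np.round(unproj(f,d["uv"],z,o)[0],3),round(d["confidence"],2))
hsv=cv2.cvtColor(f["color"],cv2.COLOR_BGR2HSV); m=cv2.inRange(hsv,(5,170,90),(18,255,255))
ys,xs=np.nonzero(m);P=unproj(f,np.c_[xs,ys],.057,o)[:,:2];print(len(xs),cv2.minAreaRect((P*1000).astype(np.float32)))
print("grip proj",proj(f,[[.473,.19,.045],[.598,.19,.0015]],o))
E
```

```text
t 4.2 p [0.4747 0.1892 0.2394] X [-1.    -0.011 -0.   ] Y [-0.011  1.     0.   ] Z [ 0.  0. -1.] F [-0.5 -0.9 -0.5] w 0.0852
turner_grip [320. 174.] [0.472 0.193 0.045] 0.76
turner_grip [147. 386.] [ 0.788 -0.053  0.045] 0.38
turner_blade [316. 257.] [0.602 0.189 0.002] 0.63
1823 ((438.4969482421875, 190.1114959716797), (126.70825958251953, 17.02887725830078), 0.2683888077735901)
grip proj [[317.50909004 174.51789809]
 [316.34327672 254.96922962]]
```

View pics/w1.png

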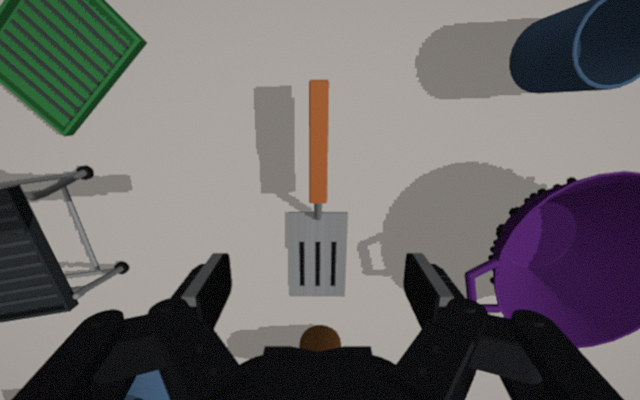

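The wrist view confirms the grip point at (0.473, 0.190) and a yaw of about 0°, with nothing near the fingers. I'll descend now.

Call:
carry_out --series "0.2 0.1 5 0 1;0 0 5 0 1;0 0 4 0 1;0 0 3 0 1;0 0 2 0 1;0 0 1.6 0 1;0 0 0 0 1;0 0 0 0 1"

```text
clock: 5.35
tcp_pos: [0.4732, 0.1903, 0.0339]
orientation: [-0.02, 3.141, 0.001]
contact_force: [-0.2, -0.4, -0.4]
grip_width: 0.0856
```

Run:
```python
from st import *
o,M=st()
f=eyes.grab_frame("side");cv2.imwrite("pics/s2.png",cv2.resize(f["color"][80:260,180:400],None,fx=3.3,fy=3.3))
```

```text
t 5.35 p [0.4732 0.1903 0.0339] X [-1.    -0.013 -0.001] Y [-0.013  1.     0.001] Z [ 0.001  0.001 -1.   ] F [-0.2 -0.4 -0.4] w 0.0856
```

View pics/s2.png

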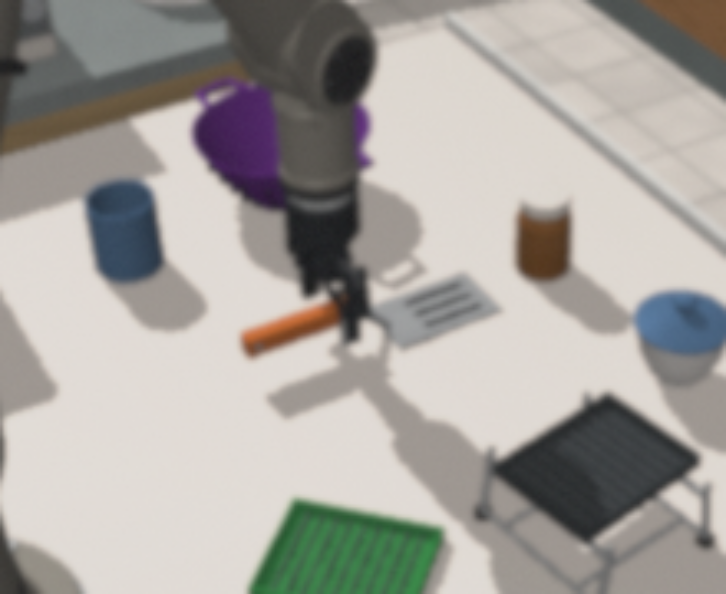

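The fingers straddle the handle near its front end, so I'll close.

Call:
carry_out --series "0 0 0 0 0;0 0 0 0 0;0 0 0 0 0;0 0 0 0 0;0 0 0 0 0;0 0 0 0 0;0 0 0 0 0;0 0 0 0 0" --grip_force 110

```text
clock: 6.4
tcp_pos: [0.4727, 0.1901, 0.0334]
orientation: [-0.021, 3.142, 0.0]
contact_force: [-3.0, -0.2, 5.8]
grip_width: 0.0187
```

Call:
carry_out --series "0 0 -1 0 0;0 0 -2 0 0;0 0 -3 0 0;0 0 -3 0 0;0 0 -3 0 0;0 0 -2 0 0;0 0 -0.5 0 0;0 0 0 0 0"

```text
clock: 7.4
tcp_pos: [0.4723, 0.19, 0.178]
orientation: [0.021, -3.141, 0.0]
contact_force: [0.0, -0.0, -1.4]
grip_width: 0.0184
```

Run:
```python
from st import *
o,M=st()
f=eyes.grab_frame("side");cv2.imwrite("pics/s3.png",cv2.resize(f["color"][80:260,180:400],None,fx=3.3,fy=3.3))
f=eyes.grab_frame("wrist");cv2.imwrite("pics/w3.png",f["color"])
```

```text
t 7.4 p [0.4723 0.19   0.178 ] X [-1.    -0.013  0.   ] Y [-0.013  1.    -0.   ] Z [-0. -0. -1.] F [ 0.  -0.  -1.4] w 0.0184
```

View pics/s3.png

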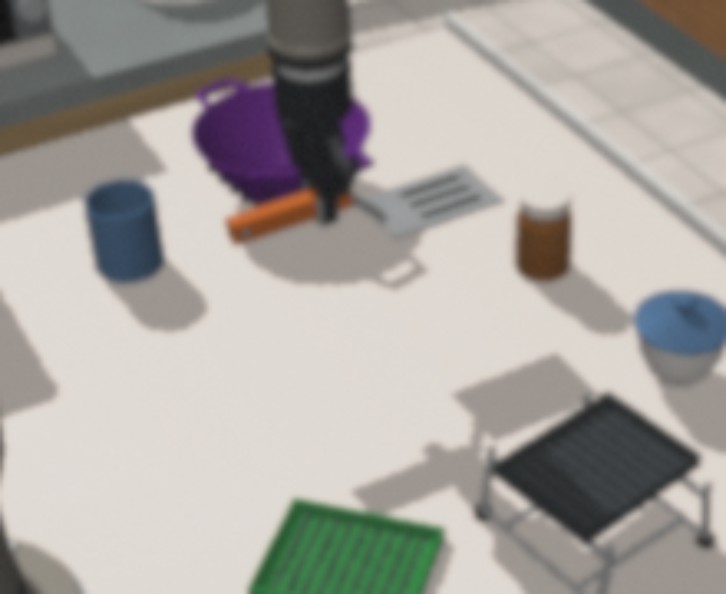

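View pics/w3.png

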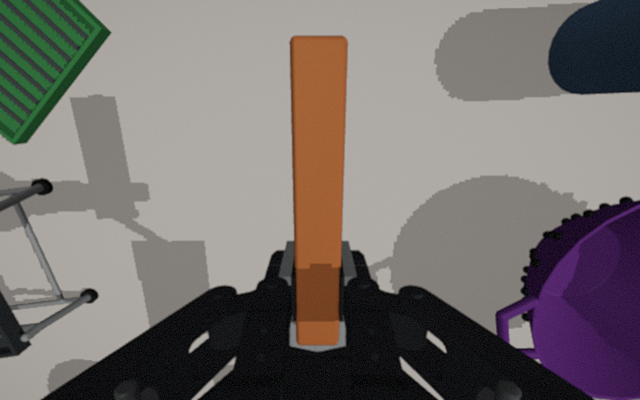

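The turner is held level. Next I'll rotate it to point along the rack opening and stage it outside the rack's left end.

Call:
carry_out --series "0 0 0 0.176 0;0 0 0 0.176 0;0 0 0 0.176 0;0 0 0 0.176 0;0 0 0 0.176 0;0 0 0 0.176 0;0 0 0 0.176 0;0 0 0 0.176 0"

```text
clock: 8.5
tcp_pos: [0.4722, 0.1898, 0.1773]
orientation: [-2.025, -2.402, 0.003]
contact_force: [-0.3, -0.1, -0.9]
grip_width: 0.0184
```

```bash
cat > look.py <<'E'
from st import *
import sys
tag=sys.argv[1]
o,M=st()
g=o["tcp_pos"]-.011*M[:,2]; b=g-.125*M[:,0]+.0435*M[:,2]
print("predicted blade",np.round(b,4))
f=eyes.grab_frame("top");s=eyes.grab_frame("side")
for n,q in(("top",f),("side",s)):
    for d in spotter.trace(q,"tray"):
        m=np.asarray(d["pixels"]).astype(np.uint8)
        c=max(cv2.findContours(m,0,1)[0],key=cv2.contourArea).reshape(-1,2)
        P=unproj(q,c,.084)[:,:2];R=cv2.minAreaRect((P*1000).astype(np.float32))
        if abs(R[0][0]-567)<60 and abs(R[0][1]+167)<60: print(n,"tray",d["confidence"],R)
    for d in spotter.mark_of(q,"turner_blade"): print(n,"blade",np.round(unproj(q,d["uv"],b[2])[0],3),d["confidence"],"pred uv",proj(q,b),d["uv"])
def dr(im,q,P,col):
    p=proj(q,P);cv2.polylines(im,[np.round(p*16).astype(np.int32)],True,col,1,cv2.LINE_AA,4)
T=f["color"].copy();S=s["color"].copy()
bl=[b+M[:,0]*i*.065+M[:,1]*j*.04 for i,j in((1,1),(1,-1),(-1,-1),(-1,1))]
for im,q in((T,f),(S,s)):
    dr(im,q,bl,(0,0,255))
x0,y0=240,110
cv2.imwrite(f"pics/T{tag}.png",cv2.resize(T[110:280,220:460],None,fx=3.3,fy=3.3,interpolation=cv2.INTER_CUBIC))
cv2.imwrite(f"pics/S{tag}.png",cv2.resize(S[110:280,250:450],None,fx=3.5,fy=3.5,interpolation=cv2.INTER_CUBIC))
E
python3 look.py 4
```

```text
t 8.5 p [0.4722 0.1898 0.1773] X [-0.169  0.986 -0.001] Y [ 0.986  0.169 -0.001] Z [-0.001 -0.001 -1.   ] F [-0.3 -0.1 -0.9] w 0.0184
predicted blade [0.4933 0.0666 0.145 ]
top tray 0.85 ((566.6261596679688, -166.642822265625), (150.0560302734375, 122.52025604248047), 11.040095329284668)
top blade [0.494 0.068 0.145] 0.92 pred uv [[288.36810139 219.39799632]] [287.7, 219.0]
side tray 0.57 ((564.216796875, -171.50479125976562), (158.4675750732422, 127.71026611328125), 10.365715980529785)
side blade [0.492 0.066 0.145] 0.66 pred uv [[300.90617085 169.24706186]] [300.6, 169.4]
side blade [ 0.65  -0.162  0.145] 0.18 pred uv [[300.90617085 169.24706186]] [383.4, 193.0]
```

View pics/T4.png

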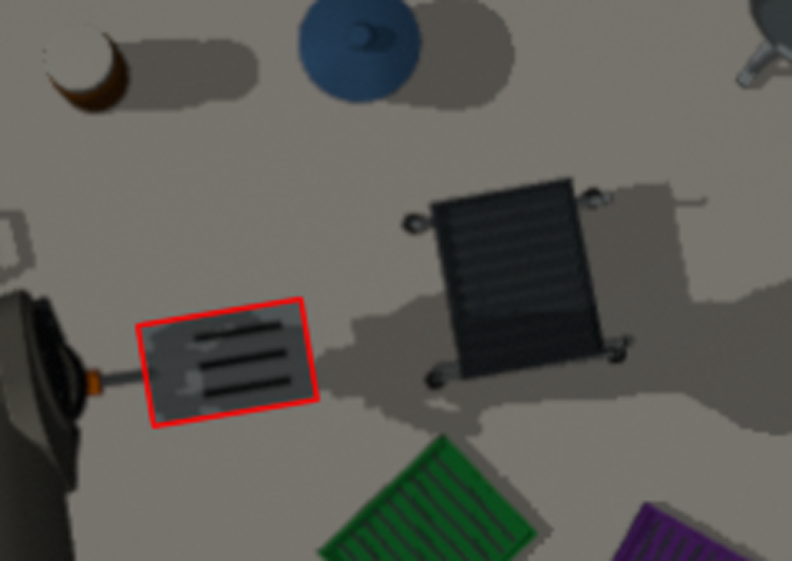

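View pics/S4.png

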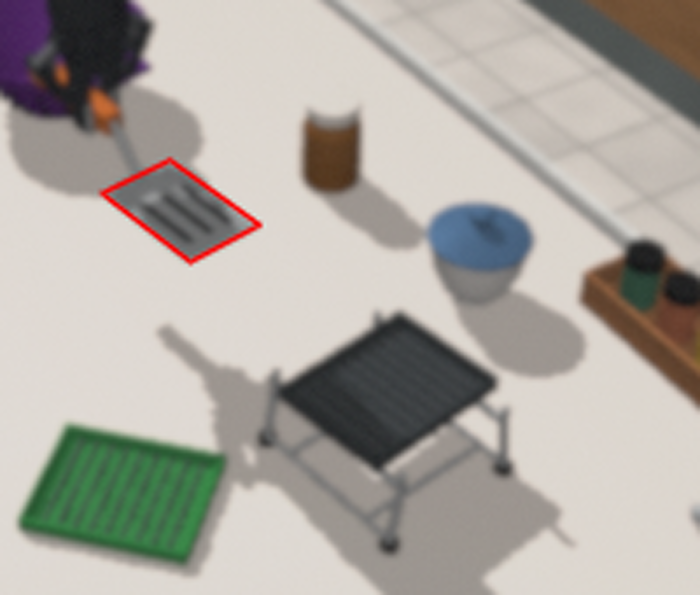

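Run:
```python
from st import *
f=eyes.grab_frame("top")
k=np.array([(414,223),(594,197),(618,349),(436,378)],float)/3.3+[220,110]
for z in (.006,.08):
    P=unproj(f,k,z)[:,:2]*1000; c=P.mean(0)
    u=(P[1]-P[0]+P[2]-P[3])/2; v=(P[0]-P[3]+P[1]-P[2])/2
    print(z,c.round(1),np.linalg.norm(u),np.degrees(np.arctan2(u[0],-u[1])),np.linalg.norm(v),np.degrees(np.arctan2(-v[1],v[0])))
s=eyes.grab_frame("side")
for n,q,(a,b,c_,d) in (("top",f,(130,250,320,430)),("side",s,(190,290,310,410))):
    im=cv2.resize(q["color"],None,fx=6,fy=6,interpolation=cv2.INTER_CUBIC)
    im=cv2.convertScaleAbs(im,alpha=2 if n=="top" else 1.0)
    th=np.radians(-9.3); R=np.array([[np.cos(th),-np.sin(th)],[np.sin(th),np.cos(th)]])
    # rack x axis ~ (cos,-.. ) 
    ax=np.array([np.cos(np.radians(9.3)),np.sin(np.radians(9.3))]); ay=np.array([-ax[1],ax[0]])
    C=np.array([.5665,-.168])
    for x in(.06,-.06):
        L=[np.r_[C+x*ax+y*ay,.066] for y in(-.08,.08)]
        cv2.polylines(im,[((proj(q,L)+.5)*6).astype(int)],False,(0,255,255),1)
        for y in(-.08,.08):
            L=[np.r_[C+x*ax+y*ay,zz] for zz in(0,.084)]
            cv2.polylines(im,[((proj(q,L)+.5)*6).astype(int)],False,(0,0,255),1)
    cv2.imwrite(f"pics/rk_{n}.png",im[a*6:b*6,c_*6:d*6])
```

```text
0.006 [ 562.4 -176.9] 160.3121584109589 9.122803160611694 135.4564585465492 -8.661916806349934
0.08 [ 557.8 -168.4] 152.0509421238851 9.122803160611724 128.4761077570261 -8.661916806349938
```

View pics/rk_top.png

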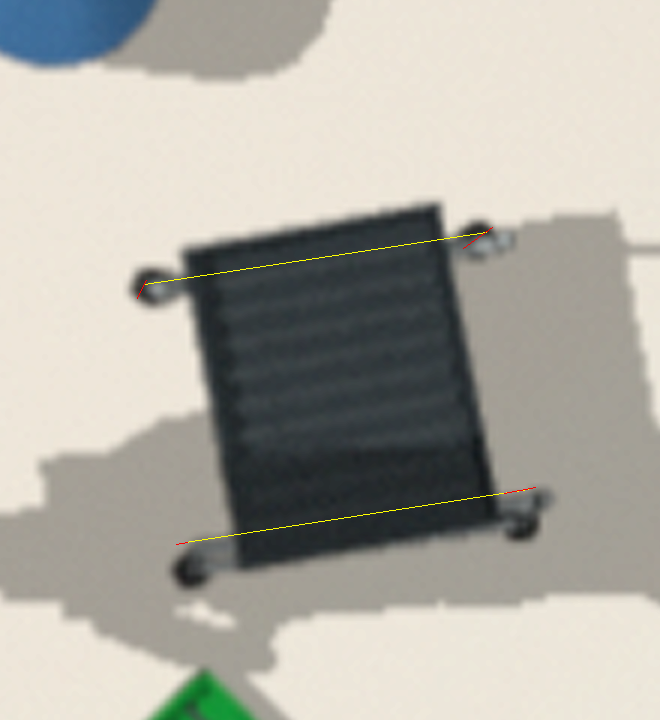

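View pics/rk_side.png

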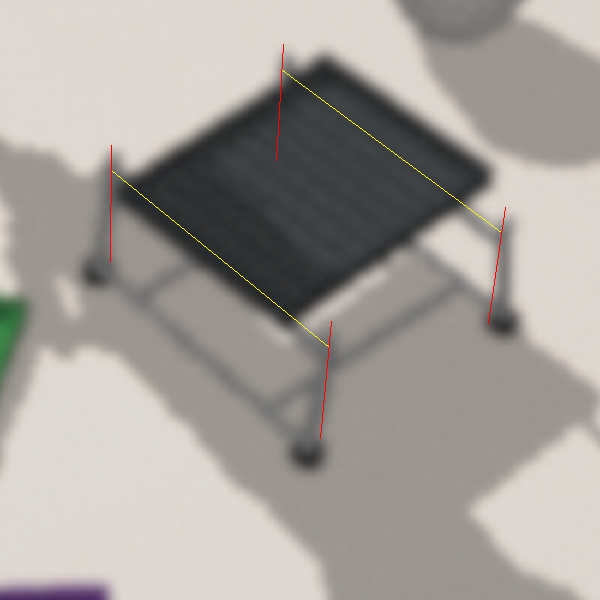

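My rack overlay was about 5 mm off. The rack centre is nearer (0.562, -0.174) with a yaw of about 9°, so the tray sits about 5 mm off the rack centre. The blade lane at final position (0.563, -0.1675) leaves about 14 mm clear on each side. I'll stage and lower the turner now.

Call:
carry_out --series "-1.4 1 0 0 0;-1.4 1 0 0 0;-1.4 0.9 0 0 0;0 0 3 0 0;0 0 3 0 0;0 0 2.5 0 0;0 0 1.5 0 0;0 0 0 0 0"

```text
clock: 9.9
tcp_pos: [0.5082, 0.1534, 0.0776]
orientation: [-2.017, -2.408, 0.003]
contact_force: [-0.1, -0.1, -0.9]
grip_width: 0.0186
```

```bash
python3 look.py 5
```

```text
t 9.9 p [0.5082 0.1534 0.0776] X [-0.175  0.985 -0.001] Y [ 0.985  0.175 -0.002] Z [-0.002 -0.001 -1.   ] F [-0.1 -0.1 -0.9] w 0.0186
predicted blade [0.53   0.0303 0.0452]
top tray 0.6 ((565.4597778320312, -167.1170654296875), (151.5546417236328, 128.11721801757812), 8.981389999389648)
top blade [0.536 0.023 0.045] 0.78 pred uv [[303.69577916 206.9169712 ]] [306.3, 204.8]
side tray 0.83 ((564.1844482421875, -172.93914794921875), (161.19337463378906, 128.16253662109375), 11.324591636657715)
side blade [0.534 0.04  0.045] 0.83 pred uv [[316.83171814 195.47740665]] [316.4, 193.5]
```

View pics/T5.png

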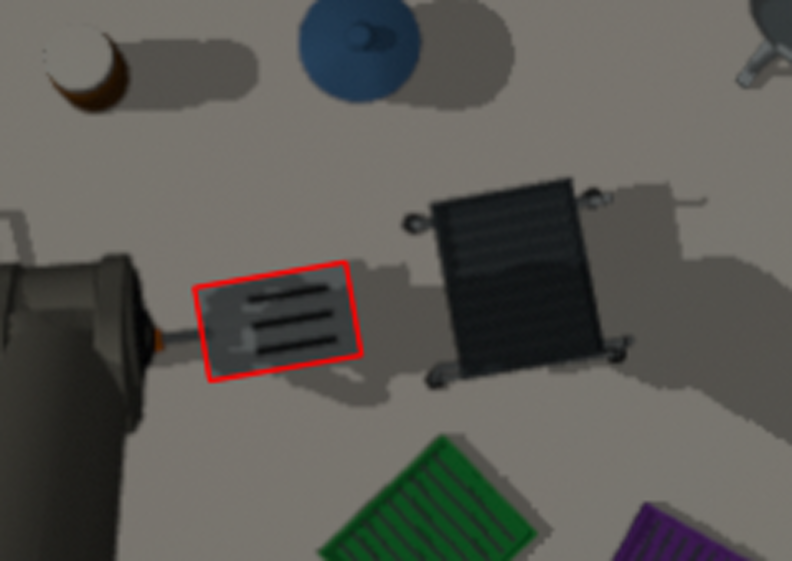

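View pics/S5.png

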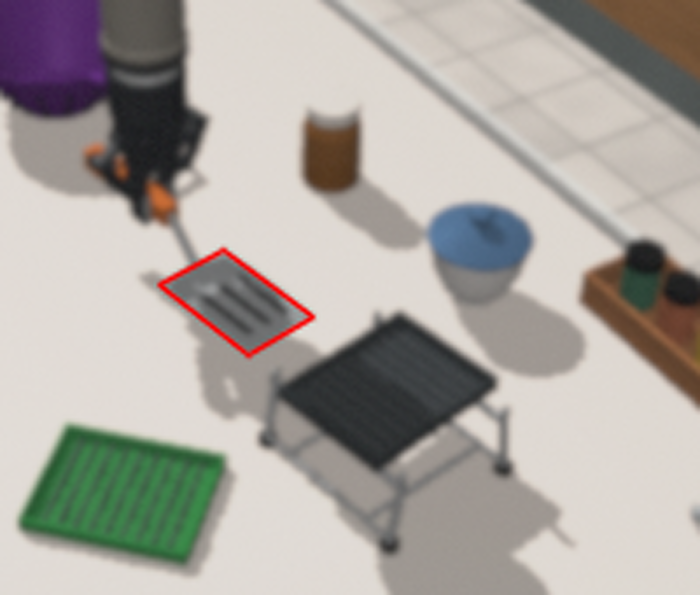

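The blade lines up with the opening at z = 45 mm, so I'll slide it in along tool -x.

Call:
carry_out --series "-1.5 0 0 0 0;-1.5 0 0 0 0;-1.5 0 0 0 0;-1.5 0 0 0 0;-1.5 0 0 0 0;-1.5 -0.1 0 0 0;-1.5 -0.1 0 0 0;0 0 0 0 0"

```text
clock: 11.2
tcp_pos: [0.525, 0.0484, 0.0783]
orientation: [2.02, 2.405, -0.001]
contact_force: [1.0, 0.2, -1.5]
grip_width: 0.0188
```

```bash
python3 look.py 6
```

```text
t 11.2 p [0.525  0.0484 0.0783] X [-0.173  0.985 -0.   ] Y [ 0.985  0.173 -0.   ] Z [ 0. -0. -1.] F [ 1.   0.2 -1.5] w 0.0188
predicted blade [ 0.5466 -0.0747  0.0459]
top tray 0.86 ((566.6392211914062, -167.2230224609375), (150.4910125732422, 123.80751037597656), 10.338215827941895)
top blade [ 0.546 -0.08   0.046] 0.88 pred uv [[341.39910761 201.29025729]] [343.3, 201.5]
side tray 0.78 ((564.5318603515625, -172.42901611328125), (159.73780822753906, 129.95814514160156), 10.940518379211426)
side blade [ 0.547 -0.075  0.046] 0.88 pred uv [[338.11128502 212.21246741]] [338.1, 212.2]
```

View pics/S6.png

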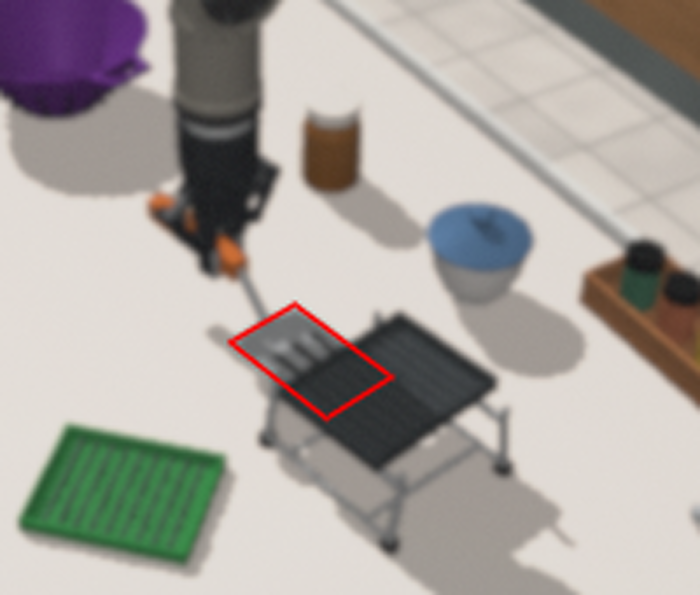

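View pics/T6.png

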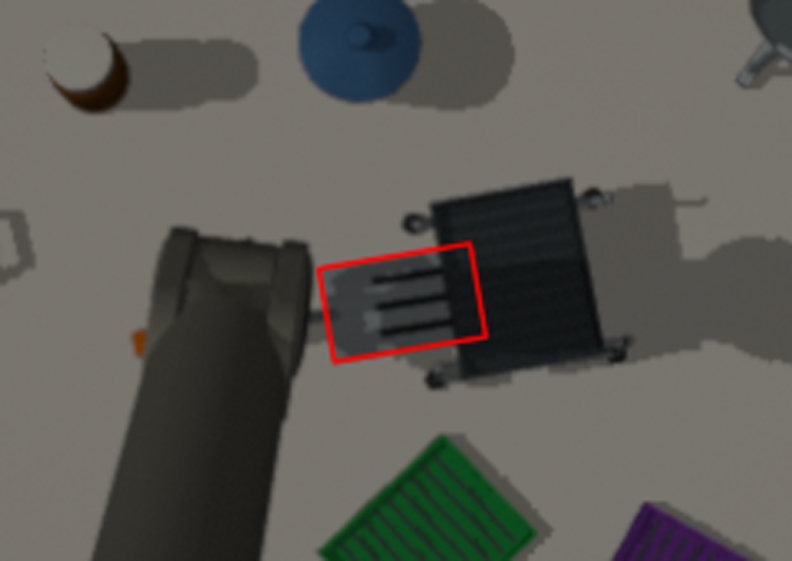

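Call:
carry_out --series "-1.5 0 0 0 0;-1.5 0 0 0 0;-1.5 0 0 0 0;-1.5 0 0 0 0;-1.5 0 0 0 0;-1.2 0 0 0 0;0 0 0 0 0;0 0 0 0 0"

```text
clock: 12.5
tcp_pos: [0.5401, -0.035, 0.0782]
orientation: [-2.017, -2.408, -0.0]
contact_force: [-0.7, 0.7, -0.9]
grip_width: 0.0182
```

```bash
python3 look.py 7
```

```text
t 12.5 p [ 0.5401 -0.035   0.0782] X [-0.176  0.984  0.001] Y [ 0.984  0.176 -0.   ] Z [-0.     0.001 -1.   ] F [-0.7  0.7 -0.9] w 0.0182
predicted blade [ 0.5621 -0.158   0.0456]
top tray 0.8 ((566.5184326171875, -167.704345703125), (150.21109008789062, 121.84717559814453), 10.874626159667969)
side tray 0.6 ((564.1663208007812, -173.45065307617188), (162.4409637451172, 129.8478546142578), 10.203500747680664)
```

View pics/S7.png

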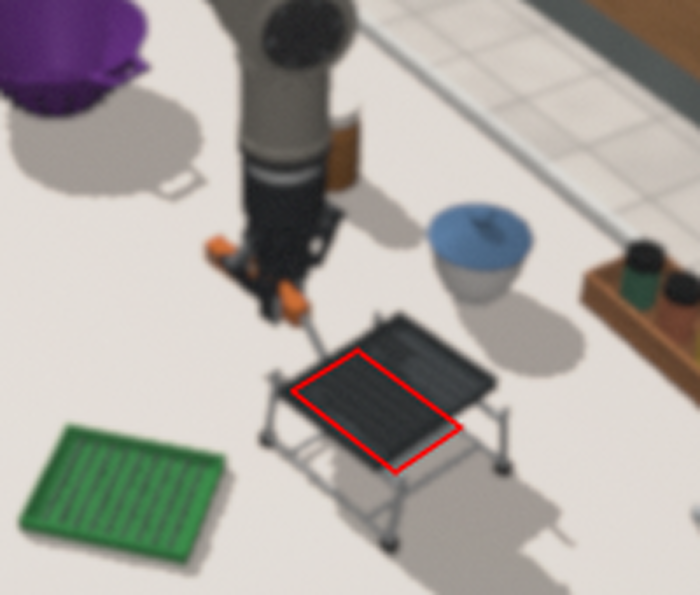

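View pics/T7.png

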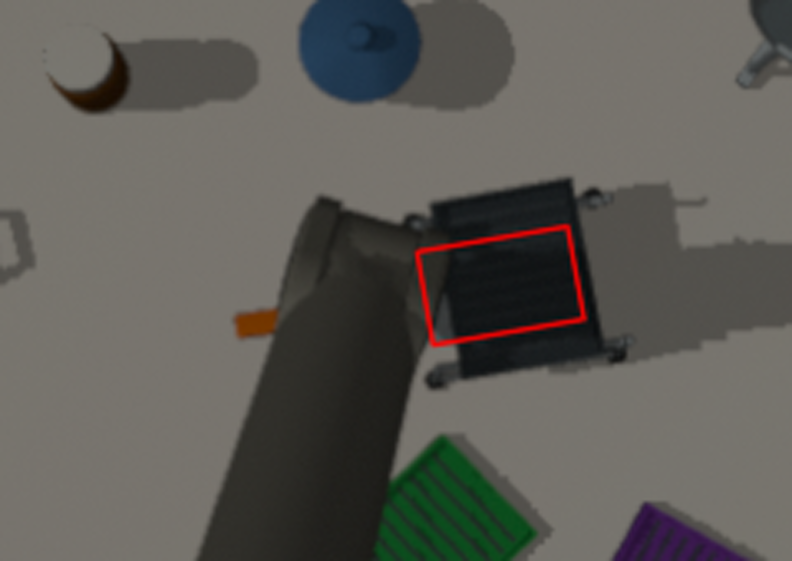

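The blade is under the tray and about 10 mm short of centre. I'll nudge it 5 mm deeper, then lift gently.

Call:
carry_out --series "-0.5 0 0 0 0;0 0 0 0 0;0 0 -0.6 0 0;0 0 -0.6 0 0;0 0 -0.4 0 0;0 0 -0.3 0 0;0 0 -0.3 0 0;0 0 -0.3 0 0"

```text
clock: 13.8
tcp_pos: [0.5409, -0.0404, 0.1033]
orientation: [-2.017, -2.408, 0.0]
contact_force: [0.5, 0.7, -1.7]
grip_width: 0.0186
```

Call:
carry_out --series "0 0 -0.3 0 0;0 0 -0.3 0 0;0 0 -0.3 0 0;0 0 -0.3 0 0;0 0 -0.3 0 0;0 0 -0.3 0 0;0 0 0 0 0;0 0 0 0 0"

```text
clock: 14.8
tcp_pos: [0.541, -0.0404, 0.1213]
orientation: [-2.018, -2.408, -0.0]
contact_force: [0.1, -0.1, -2.3]
grip_width: 0.0183
```

```bash
python3 look.py 8
```

```text
t 14.8 p [ 0.541  -0.0404  0.1213] X [-0.175  0.985  0.   ] Y [ 0.985  0.175 -0.   ] Z [-0.  0. -1.] F [ 0.1 -0.1 -2.3] w 0.0183
predicted blade [ 0.5629 -0.1635  0.0888]
top tray 0.7 ((568.2897338867188, -171.94454956054688), (151.5569305419922, 124.89459228515625), 10.253301620483398)
```

View pics/S8.png

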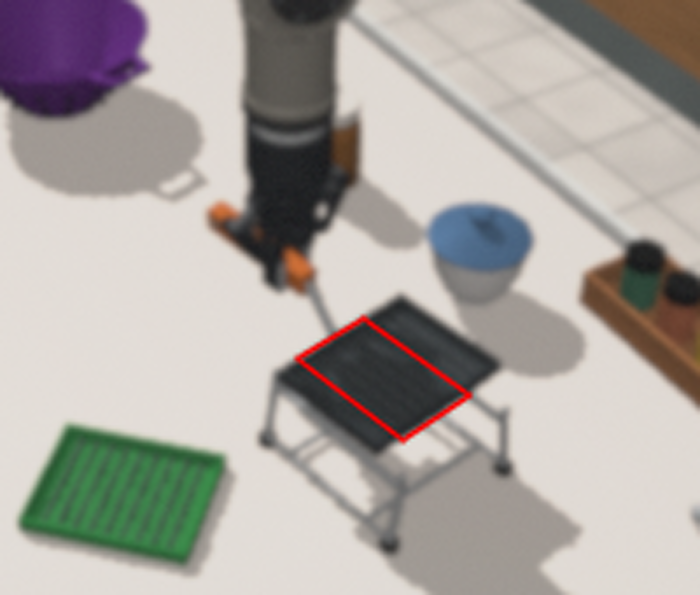

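The tray is off the rails, looks level, and adds about 0.9 N, which matches its weight. I'll keep lifting.

Call:
carry_out --series "0 0 -0.4 0 0;0 0 -0.7 0 0;0 0 -0.8 0 0;0 0 -0.8 0 0;0 0 -0.8 0 0;0 0 -0.7 0 0;0 0 -0.5 0 0;0 0 -0.2 0 0"

```text
clock: 16.1
tcp_pos: [0.5412, -0.0405, 0.1706]
orientation: [2.018, 2.408, 0.001]
contact_force: [0.2, 0.0, -1.9]
grip_width: 0.0185
```

Call:
carry_out --series "0 0 0 0 0;0 0 0 0 0;0 0 0 0 0;0 0 0 0 0;0 0 0 0 0;0 0 0 0 0;0 0 0 0 0;0 0 0 0 0"

```text
clock: 17.1
tcp_pos: [0.5411, -0.0405, 0.1703]
orientation: [-2.018, -2.408, -0.0]
contact_force: [-0.0, -0.0, -2.0]
grip_width: 0.0188
```

```bash
python3 look.py 9; sleep 0
python3 - <<'E'
from st import *
o,M=st()
f=eyes.grab_frame("wrist");cv2.imwrite("pics/w9.png",f["color"])
t=eyes.grab_frame("top")
for d in spotter.trace(t,"tray"):
    m=np.asarray(d["pixels"]).astype(np.uint8)
    c=max(cv2.findContours(m,0,1)[0],key=cv2.contourArea).reshape(-1,2)
    R=cv2.minAreaRect((unproj(t,c,.152)[:,:2]*1000).astype(np.float32))
    print(R,d["confidence"])
for q,z in (("sugar_bowl",0),("jar",0),("mug",0),("colander",0),("egg_timer",0)):
    print(q,[(np.round(d["uv"]),round(d["confidence"],2)) for d in spotter.mark_of(t,q)][:2])
E
```

```text
t 17.1 p [ 0.5411 -0.0405  0.1703] X [-0.175  0.985  0.   ] Y [ 0.985  0.175 -0.   ] Z [-0.  0. -1.] F [-0. -0. -2.] w 0.0188
predicted blade [ 0.563  -0.1636  0.1378]
top tray 0.72 ((570.6500244140625, -177.04481506347656), (158.91778564453125, 128.27462768554688), 9.958136558532715)
side tray 0.7 ((612.5545654296875, -109.66413879394531), (180.22222900390625, 137.12083435058594), 12.329987525939941)
t 17.4 p [ 0.5411 -0.0405  0.1703] X [-0.175  0.985  0.   ] Y [ 0.985  0.175 -0.   ] Z [-0.  0. -1.] F [-0.4 -0.1 -2.2] w 0.0185
((307.5309143066406, -294.9420166015625), (136.78439331054688, 109.55620574951172), 61.56761932373047) 0.9
((565.7732543945312, -169.4332275390625), (148.38677978515625, 122.35243225097656), 9.885652542114258) 0.82
((352.6924743652344, -91.61341857910156), (105.40403747558594, 135.9259796142578), 45.247169494628906) 0.78
sugar_bowl []
jar []
mug [(array([164., 271.]), 0.86)]
colander [(array([148., 195.]), 0.91)]
egg_timer [(array([495., 246.]), 0.79), (array([147., 196.]), 0.22)]
```

View pics/S9.png

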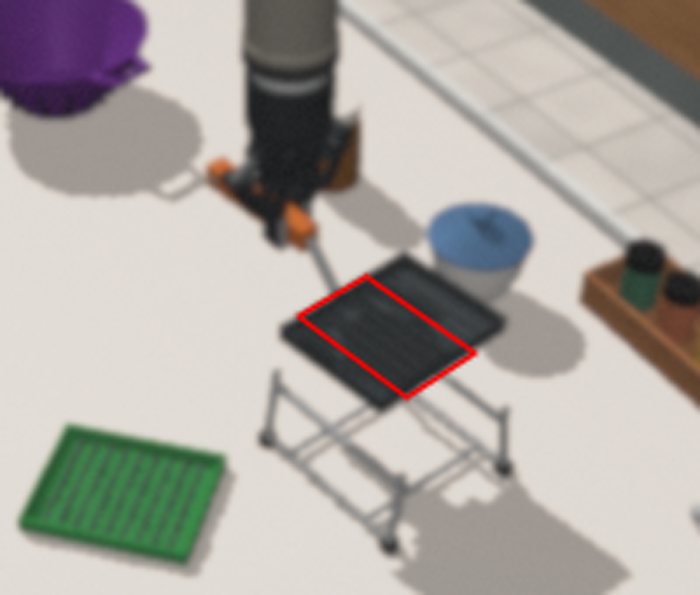

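View pics/T9.png

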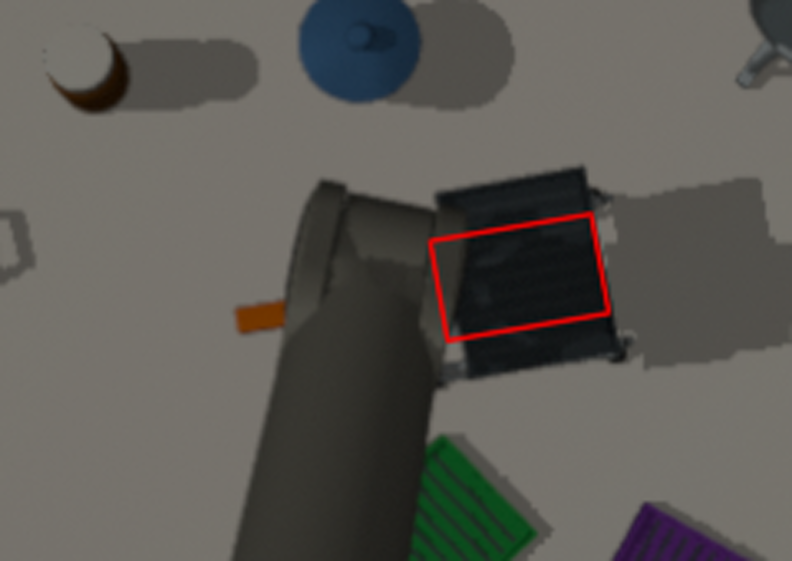

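The tray is well clear of the rack and level. Its measured size, 148 x 122 mm with the rim taken at z = 0.152 m, matches the given 150 x 120 mm, so its underside is at about 0.139 m. The blade sits within about 6 mm of the tray's centre.

```bash
python3 -c "
from st import *
st(); print(r.hand_in()); st()"
```

```text
t 17.8 p [ 0.5411 -0.0405  0.1703] X [-0.175  0.985  0.   ] Y [0.985 0.175 0.   ] Z [ 0.  0. -1.] F [ 0.4 -0.3 -2. ] w 0.0184
the job is handed in; nothing more can be done
None
the job is handed in; nothing more can be done
```

I gripped the turner by its orange handle at 110 N and slid its blade in under the dark tray through the rack's left end. I then lifted the tray straight up and handed the job in at 17.8 s, still holding the turner.

**Last checks:**
- **Height:** the tray's underside was at about 0.139 m, roughly 69 mm above its place on the rack.
- **Position:** the blade was within about 6 mm of the tray's centre, judged from the top camera.
- **Level and still:** the tray looked level, and the tool pose held steady.
- **Load:** the wrist read about 2 N. The rise when the tray came off the rails fits the tray's weight.

**What I could not confirm:**
- At the final look the network did not find the jar or sugar bowl. In the picture both still stood where they had been.
- The side camera's estimate of the tray's position differed, because I computed it for the tray's old height.
- The hand-in gave no verdict, so contact and tilt during the last second are not confirmed.

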